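# Roll the thumb wheel until the holder's jaw stands at the gauge mark

### The job

Set the watch-case holder on the bench: with a fingertip, roll its knurled thumb wheel from above until the sliding jaw has closed so far that its pointer stands tip to tip with the gauge mark (the pointed index on the front rail). Turn the wheel only by gently rolling it under the finger, without pinching it or pushing the jaw or index directly, and leave the watch in the holder and the things around it where they are. Finish with the hand clear.

Things in the scene. Friction and masses are not known exactly. Their poses are not given: they have to be found in the camera images.
- holder: fixed watch-case holder, a grey-painted base plate 110 mm (its x) by 250 mm (its y) and 12 mm thick, standing on the bench; origin at the centre of its underside, z up, its -x side faces the robot. At its -y end stands the fixed jaw (face at y -91 mm, 60 mm wide, top at z 62 mm); the sliding jaw comes toward it along -y; the thumb wheel stands in a fork at its +y end; a rail with small divisions along the -x (front) edge carries the gauge mark
- wheel_top (a point): the topmost point of the knurled thumb wheel, fixed in the holder at (0, 85, 85) mm. The dark steel wheel is rigid, has radius 30 mm, is 20 mm wide and turns on an axle along the holder's x, 30 mm below this point. The fork cheeks either side of it (40 mm over all) reach only z 64 mm; a toothed bar of the jaw runs behind the fork at holder x 23 to 29 mm, up to z 73 mm, so roll it on its top
- wheel: the thumb wheel itself, origin on its axle at the middle of its width (30 mm below its top); its own x axis is the holder's x. Rolled so that its top moves along the holder's -y (toward the jaws), it closes the jaw by 12 mm per rad (0.4 mm per mm that the rim is rolled); the other way the jaw opens again. From the start it can turn 2.8 rad to close and 0.3 rad to open. Friction holds it where it is left: about 1 N along the rim turns it, so a press of 3 to 10 N rolls it
- jaw: sliding steel jaw, block 60 mm wide (x), 24 mm long (y), top at z 62 mm with a 13 mm higher block and a toothed bar at the back; origin on the base's underside plane below the middle of the block; it moves only along the holder's y and closes along -y
- pointer_tip (a point): tip of the small dark wedge-shaped pointer on the front (-x) side of the sliding jaw, on the top edge of the wedge, 32 mm above the bench
- mark_tip (a point): the gauge mark: tip of the small dark wedge-shaped index (14 mm block with a wedge that points to the jaw, +x) on the front rail, 32 mm above the bench; at the start 12 to 27 mm from the pointer along the holder's -y, at a place that changes. When the jaw is set, both tips face each other, 1.6 mm apart in x and level in y
- watch: loose watch head, steel, 32 mm across, 9 mm high, lying dial up on the base plate against the fixed jaw; origin at the centre of its underside. With the jaw at the mark there is still room beside it
- loupe: loose black eyeglass loupe, 34 mm across, 28 mm high, beyond the wheel end of the holder; origin at the centre of its underside
- tin: loose round white tin, 49 mm across, 17 mm high, beyond the wheel end of the holder; origin at the centre of its underside
- tweezers: loose steel tweezers, 121 mm long, 9 mm high, lying beyond the fixed-jaw end of the holder; origin under its middle
- driver: loose precision screwdriver, 90 mm long, 10 mm high, lying beyond the tweezers; origin under its middle

How it is judged:
By the outcome, as a careful person would: the job done as asked, in the order asked, and still so for the second after the job is handed in, with the robot touching nothing.
It also fails if it takes over 48 s, if anything falls off the work surface, if the arm or the gripper's body presses on something with over 40 N, if the wrist force passes 120 N, or if a joint passes its speed limit or range.

### The arm

A 6-joint arm with a two-finger parallel gripper is mounted at the origin on a cart in front of the work surface, level with it; the furniture and walls round the work are solid. World frame = base frame: x ahead of the robot, y to its left, z up, the work surface at z = 0. Lengths are in m, angles in rad, forces in N, time in s.
With the tool pointing down it reaches from about 0.25 to 0.725 m from the base axis. Payload 4 kg.
Tool frame: the origin (TCP) lies midway between the tips of the shut fingers; the grasp point (between the pads) lies 19 mm behind it; z points along the fingers, y is the line along which they close (so a half turn about z gives the same grasp; the last joint's range is limited). The gripper opens to 85 mm and grips with 20 to 120 N. Pads are 22 mm wide; open, the fingers measure 114 mm over their backs; the gripper's body (76 mm by 85 mm) begins 54 mm behind the grasp point. The pads swing forward as they close: fully open they stand 13 mm farther back than shut.
Start: joints at [-1.211, 0.241, 0.005, 1.335, 0, 1.571], TCP at [0.176, -0.468, 0.231] pointing down, gripper open.
Joint ranges: [-2.72, 2.72], [-1.05, 1.87], [-1.09, 1.28], [-1.99, 2.15], [-1.42, 1.44], [-3.14, 3.14]. Speed limits (rad/s): [2.79, 2.79, 3.14, 3.14, 3.14, 3.14].

### API

Orientations are given as a unit quaternion [x, y, z, w].
In Python, from workcell import bot gives the robot as it stands. The module is installed in compiled form; this text tells all that it offers.
- The arm moves only by the tool jog_arm, never from a script. Its argument "deltas" is a list of rows, each an object with "fingers": the opening, from 0 (shut) to 1 (fully open); "delta_pos": the shift along the tool's x, y, z normalised to -1 to 1, where 1 is 300 mm, a list of three; "yaw": the turn about the tool's z normalised to -1 to 1, where 1 is pi/4 rad. A call has 1 to 12 rows; each row is the pose to reach, as a shift and turn from the pose commanded when the call began, along the tool's axes at that moment; what a row does not reach only later rows make up. A row lasts 1/10 s, in which the tool goes at most 50 mm and 8.59 degrees, less where a joint would pass 70% of its speed; a pose out of reach is approached as far as the arm can. A call with a number of a shift or a turn outside -1 to 1 is refused whole. A call with a gripper value outside its range is refused whole. The fingers move at their own pace and stop on an object; the grip force is fixed at half the most. Time passes only in rows, so rows that repeat a pose let the fingers close. It gives the time, the measured TCP pose, the force, the opening and the grip force at its end, in the units of the state.
- bot.get_obs(): the state, without advancing time (a new reading comes with each control period).
- bot.camera(name): name is "scene" or "top" or "wrist"; returns a dict with "image" (384x512x3 uint8, red, green, blue), "range_z" (384x512 float32, m along the optical axis (not along the pixel's ray), 0 where there is no reading), "fx", "fy", "cx", "cy" (pixels), "distortion" ([k1, k2, p1, p2, k3] as OpenCV has them; the pictures are not rectified), "rvec" (rotation vector, rad) and "tvec" (3), from world to camera coordinates, as OpenCV has them. Camera axes: x right, y down, z forward; pixel columns grow to the right and rows downward; lengths in m; the calibration is good to about 2 mm. A picture is of the moment at which its call begins.
- bot.job_done(): hands the job in; it is judged then, once.
The state is a dict: "clock": time; "joint_pos": joint angles; "joint_vel": joint speeds; "tau": joint torques, N m; "eef_pos": TCP position; "tool_rot": TCP orientation; "ft_force": force on the tool from outside, world axes, zero at the start; "ft_torque": the same for the moment, N m; "grip_width": finger opening in m; "grasp_force": force on a finger pad.
Only numpy, scipy, OpenCV 4.12 (cv2) and the standard library are available. Lean on these libraries where they do the work, as an engineer would, in place of code of your own. Each camera call takes 0.05 s, during which the arm holds its last target. There are 200 camera calls.

## Working session

There is one attempt and no reset: what is moved stays moved. The work goes in short steps, Python scripts to look and compute and a tool call to move; the robot and the scene stay as the last step left them, time stands still between calls to the robot, and variables do not carry over. Pictures are saved under pics/ and viewed, at most 10 in all, crops included, and the job is handed in when it is done.

Besides the shell and the picture viewer there is one more tool, called after "Call:" in YAML: its name, and indented under it one key for each argument. jog_arm: Moves the arm, as the interface text tells. Scaled input: -1 to 1 covers 300 mm each way for a shift and pi/4 rad each way for a turn. Its arguments: {"type":"object","properties":{"deltas":{"type":"array","items":{"type":"object","properties":{"fingers":{"type":"number"},"delta_pos":{"type":"array","items":{"type":"number"}},"yaw":{"type":"number"}}}}},"required":["deltas"]}

```bash
mkdir -p pics; cat > h.py <<'E'
import numpy as np, cv2
from workcell import bot
from scipy.spatial.transform import Rotation as R
def cam(n): return bot.camera(n)
def pos(c,u,v,z=None):
    K=np.array([[c['fx'],0,c['cx']],[0,c['fy'],c['cy']],[0,0,1]])
    p=cv2.undistortPoints(np.array([[[u,v]]],float),K,np.array(c['distortion']))[0,0]
    Rm=cv2.Rodrigues(np.array(c['rvec'],float))[0]; t=np.array(c['tvec'],float).ravel()
    d=Rm.T@np.array([p[0],p[1],1]); o=-Rm.T@t
    s=c['range_z'][int(round(v)),int(round(u))] if z is None else (z-o[2])/d[2]
    return o+s*d
def proj(c,P):
    K=np.array([[c['fx'],0,c['cx']],[0,c['fy'],c['cy']],[0,0,1]])
    return cv2.projectPoints(np.array(P,float).reshape(-1,1,3),np.array(c['rvec'],float),np.array(c['tvec'],float),K,np.array(c['distortion']))[0][:,0]
def save(im,n): cv2.imwrite('pics/'+n,cv2.cvtColor(im,cv2.COLOR_RGB2BGR))
E
python3 - <<'E'
from h import *
import pickle
a=cam('scene');b=cam('top')
pickle.dump((a,b),open('c0.pkl','wb'))
save(b['image'],'top0.png');save(a['image'],'scene0.png')
o=bot.get_obs();print({k:np.round(v,3) for k,v in o.items()})
for c in(a,b):
    print(c['fx'],-cv2.Rodrigues(np.array(c['rvec'],float))[0].T@np.array(c['tvec']).ravel())
E
```

```text
{'clock': np.float64(0.1), 'joint_pos': array([-1.211,  0.241,  0.004,  1.335, -0.   ,  1.571]), 'joint_vel': array([ 0.001, -0.003,  0.003,  0.   ,  0.   , -0.002]), 'tau': array([ 0.0000e+00, -3.7314e+01,  2.5301e+01,  1.1000e-02,  0.0000e+00,
        0.0000e+00]), 'eef_pos': array([ 0.176, -0.467,  0.23 ]), 'tool_rot': array([ 0.984,  0.179, -0.   , -0.001]), 'ft_force': array([ 0.203, -0.285, -0.903]), 'ft_torque': array([ 0.037, -0.   ,  0.011]), 'grasp_force': np.float64(0.0), 'grip_width': np.float64(0.086)}
470.93441954197823 [0.22313704 0.66188572 0.73290479]
375.37365911909444 [0.34225848 0.15443906 0.94263299]
```

View pics/top0.png

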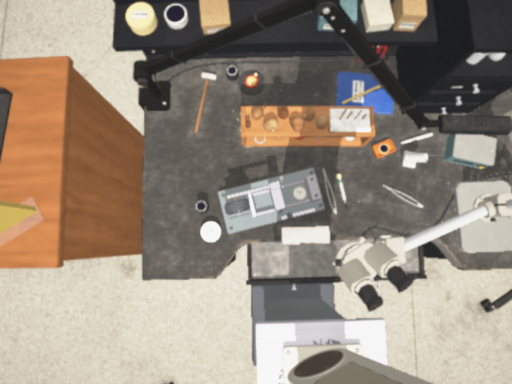

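View pics/scene0.png

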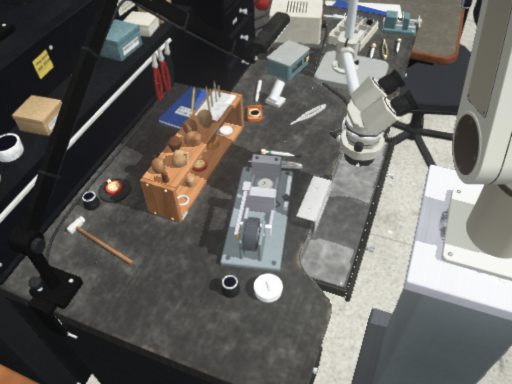

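The top view shows the holder with corners near (220,192)-(320,170), the wheel at about (237,207), the loupe at (201,206) and the tin at (210,231). The scene view shows the wheel at (251,235). I'll enlarge both.

```bash
python3 - <<'E'
from h import *
import pickle
a,b=pickle.load(open('c0.pkl','rb'))
A=cv2.resize(b['image'][155:245,205:340],None,fx=5.9,fy=5.9,interpolation=cv2.INTER_CUBIC)
save(A[:600],'z1.png')
B=cv2.resize(a['image'][145:275,205:320],None,fx=4.6,fy=4.6,interpolation=cv2.INTER_CUBIC)
save(B,'z2.png')
E
```

```text
(no output)
```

View pics/z1.png

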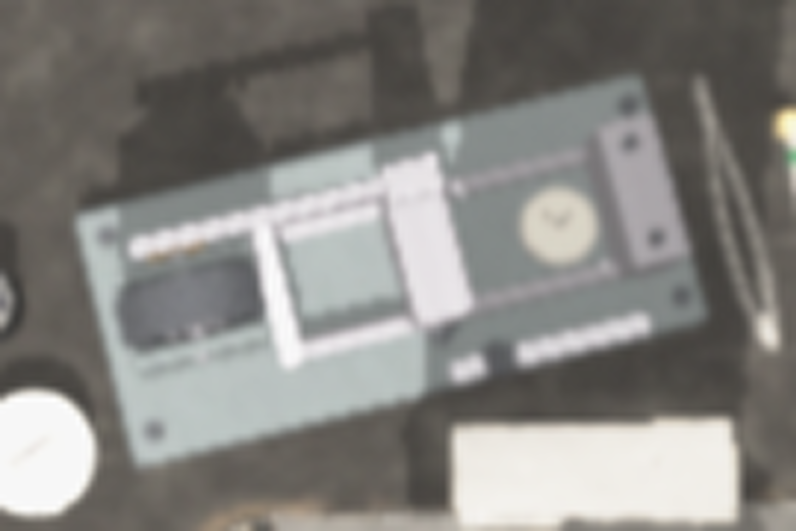

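View pics/z2.png

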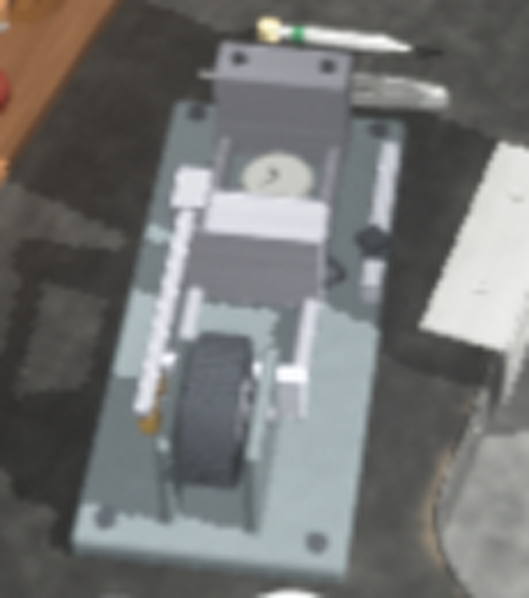

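The crops show the base corners in z1 at (78,213), (640,75), (706,318) and (138,468). The mark is at about (500,355) and the pointer at about (450,335).

```bash
python3 - <<'E'
from h import *
import pickle
a,b=pickle.load(open('c0.pkl','rb'))
px=lambda u,v:((u+.5)/5.9-.5+205,(v+.5)/5.9-.5+155)
L=np.array([[55,125],[55,-125],[-55,-125],[-55,125]])/1000
W=np.array([pos(b,*px(*p),z=.012)[:2] for p in [(78,213),(640,75),(706,318),(138,468)]])
l0=L.mean(0);w0=W.mean(0);H=(L-l0).T@(W-w0)
yaw=np.arctan2(H[0,1]-H[1,0],H[0,0]+H[1,1])
c,s=np.cos(yaw),np.sin(yaw);Rm=np.array([[c,-s],[s,c]])
print('center',w0,'yaw',yaw,'res',(W-(L@Rm.T+w0))*1e3)
np.save('pose.npy',[*w0,yaw])
loc=lambda u,v,z:Rm.T@(pos(b,*px(u,v),z=z)[:2]-w0)*1e3
print('ptr',loc(448,338,.032),'mark',loc(500,355,.032))
print('jaw top',loc(386,168,.062),loc(470,305,.062))
T=Rm@[0,.085]+w0;print('wheel top',T)
print('wheel range test',[pos(b,*px(u,v)) for u,v in[(190,300)]])
# camera-mounted wrist pose relative to tool
w=cam('wrist');o=bot.get_obs();Rc=cv2.Rodrigues(np.array(w['rvec'],float))[0];C=-Rc.T@np.array(w['tvec']).ravel()
Rt=R.from_quat(o['tool_rot']).as_matrix();print('cam in tool',Rt.T@(C-o['eef_pos']),'\n',Rt.T@Rc.T,w['fx'],w['cx'],w['cy'])
print(Rt, np.linalg.norm(T))
E
```

```text
center [0.45107254 0.11163511] yaw 0.2253906945606982 res [[ 0.64315164 -1.56459822]
 [-1.07787887  0.60521783]
 [ 0.88702024  1.87695141]
 [-0.45229301 -0.91757102]]
ptr [-36.21821059 -13.60171895] mark [-48.31173575 -32.59594069]
jaw top [34.35636132 -4.28441747] [-27.5903274  -22.87824956]
wheel top [0.43207613 0.19448519]
wheel range test [array([0.43186748, 0.19405721, 0.08209061])]
cam in tool [ 0.0794918   0.00031546 -0.1434699 ] 
 [[-1.53770825e-04 -9.51643966e-01 -3.07203089e-01]
 [ 9.99999718e-01  7.96939122e-05 -7.47424165e-04]
 [ 7.35763913e-04 -3.07203117e-01  9.51643685e-01]] 276.8136506464906 257.61470884032747 185.85695659989258
[[ 9.35972894e-01  3.52071611e-01 -5.68285931e-04]
 [ 3.52072070e-01 -9.35971673e-01  1.51171451e-03]
 [ 3.32229792e-07 -1.61500141e-03 -9.99998696e-01]] 0.47382937229392824
```

```bash
python3 - <<'E'
from h import *
import pickle
a,b=pickle.load(open('c0.pkl','rb'))
g=np.zeros((20,22))
def cloud(c):
    v,u=np.mgrid[0:384,0:512]
    K=np.array([[c['fx'],0,c['cx']],[0,c['fy'],c['cy']],[0,0,1]])
    p=cv2.undistortPoints(np.stack([u,v],-1).reshape(-1,1,2).astype(float),K,np.array(c['distortion']))[:,0]
    z=c['range_z'].reshape(-1);Rm=cv2.Rodrigues(np.array(c['rvec'],float))[0]
    P=(np.c_[p,np.ones(len(p))]*z[:,None]-np.array(c['tvec']).ravel())@Rm
    return P[z>0]
P=np.r_[cloud(a),cloud(b)]
np.save('P.npy',P)
# max height, rows x 0..0.8 step .04, cols y .36..-.52
for i in range(20):
    r=[]
    for j in range(22):
        x=.0+.04*i;y=.36-.04*j
        m=(abs(P[:,0]-x)<.02)&(abs(P[:,1]-y)<.02)&(P[:,2]<.9)
        r.append('%4d'%(P[m,2].max()*1000) if m.any() else '   .')
    print('%.2f'%x,*r)
x0,y0,t=np.load('pose.npy');c,s=np.cos(t),np.sin(t)
Q=P.copy();Q[:,:2]=(P[:,:2]-[x0,y0])@np.array([[c,-s],[s,c]])
print('holder rows y from 125 down')
for y in range(125,-130,-10):
    print('%4d'%y,*['%3d'%(Q[m,2].max()*1e3) if (m:=(abs(Q[:,0]*1e3-x)<4)&(abs(Q[:,1]*1e3-y)<5)).any() else '  .' for x in range(-56,60,8)])
E
```

```text
0.00 -788 -788 -787 -791 -788    4    5  132  141    .    .    .    .    .    . -792 -789 -790 -791 -788 -787 -790
0.04 -789 -790 -789 -789 -789    5    5  253  186  144   16   15    4    4 -792 -785 -790 -788 -791 -787 -788 -790
0.08 -788 -789 -790 -790 -791    4  269  366   82  135   16   17    5    4 -710 -789 -790 -791 -790 -791 -788 -790
0.12 -789 -791 -790 -788 -791    5  272  430  469  462    5    4    6    4 -785 -786 -790 -788 -793 -789 -784 -789
0.16 -789 -788 -788 -789 -791    5    5    4    5  459  465  469    3    5 -788 -788 -790 -792 -790  268  262 -788
0.20 -786 -790 -787 -791 -788    .    . -791  -74 -790  231  212 -791 -790 -789 -789 -788 -791 -790 -790 -790 -788
0.24    1    1    0 -789  -63  -61  -61  -60  -62  211  236  238  236  212  -59  -62  -57  -63 -789   -1  -25 -791
0.28    4    6    6    5  -70  -62  -70  -71  -71  210  226  225  237  221  -73  -71  -60 -798    6    5    4    6
0.32    5    4    5    5    6  -61  -71  -72  -70  172  196  224  224  122   98   95  -62    4   28   27   27   27
0.36    4    5   22   21   15    5    6    8    9   11  110  181 
[... 2217 characters left out ...]
33  58  63  64  64  64  65  63  79  77  15  15  13
 -35  33  35  34  21  27  15  15  15  15  16  29  23  17  16  15
 -45  25  26  15  24  27  15  15  15  16  14  29  22  15  15  13
 -55  26  28  17  23  26  17  22  23  22  14  27  24  15  15  14
 -65  26  27  17  15  28  23  24  24  24  23  27  22  15  15  15
 -75  28  27  17  16  28  22  23  23  22  22  26  25  15  15  15
 -85  28  28  15  62  63  62  63  64  65  64  63  61  17  16  14
 -95  22  28  18  62  67  66  66  66  65  65  64  64  16  15  14
-105  12  16  16  64  64  66  65  65  66  67  66  65  16  16  15
-115  13  16  17  55  65  64  63  66  65  64  66  66  16  15  14
-125  11  12  14  13  13   3   2   1   0   1   3   1  15  16  12
```

Call:
jog_arm:
  deltas:
    - {"fingers":0,"delta_pos":[0,0,-0.57],"yaw":0}
    - {"fingers":0,"delta_pos":[0,0,-0.57],"yaw":0}
    - {"fingers":0,"delta_pos":[0,0,-0.57],"yaw":0}
    - {"fingers":0,"delta_pos":[0,0,-0.57],"yaw":0}
    - {"fingers":0,"delta_pos":[0.79,-0.88,-0.57],"yaw":1}
    - {"fingers":0,"delta_pos":[0.79,-0.88,-0.57],"yaw":1}
    - {"fingers":0,"delta_pos":[0.79,-0.88,-0.57],"yaw":1}
    - {"fingers":0,"delta_pos":[0.79,-0.88,-0.57],"yaw":1}
    - {"fingers":0,"delta_pos":[0.79,-0.88,-0.57],"yaw":1}
    - {"fingers":0,"delta_pos":[0.79,-0.88,-0.57],"yaw":1}
    - {"fingers":0,"delta_pos":[0.79,-0.88,-0.57],"yaw":1}
    - {"fingers":0,"delta_pos":[0.79,-0.88,-0.57],"yaw":1}

```text
clock: 1.35
eef_pos: [0.3047, -0.1356, 0.4023]
tool_rot: [0.978, -0.208, 0.0, -0.001]
ft_force: [0.7, 0.6, 0.7]
grip_width: 0.0
grasp_force: 0.0
```

Call:
jog_arm:
  deltas:
    - {"fingers":0,"delta_pos":[-0.05,-1,0],"yaw":1}
    - {"fingers":0,"delta_pos":[-0.05,-1,0],"yaw":1}
    - {"fingers":0,"delta_pos":[-0.05,-1,0],"yaw":1}
    - {"fingers":0,"delta_pos":[-0.05,-1,0],"yaw":1}
    - {"fingers":0,"delta_pos":[-0.05,-1,0],"yaw":1}
    - {"fingers":0,"delta_pos":[-0.05,-1,0],"yaw":1}
    - {"fingers":0,"delta_pos":[-0.05,-1,0.6],"yaw":1}
    - {"fingers":0,"delta_pos":[-0.05,-1,0.6],"yaw":1}
    - {"fingers":0,"delta_pos":[-0.05,-1,0.6],"yaw":1}
    - {"fingers":0,"delta_pos":[-0.05,-1,0.6],"yaw":1}
    - {"fingers":0,"delta_pos":[-0.05,-1,0.6],"yaw":1}

```text
clock: 2.45
eef_pos: [0.0616, -0.1245, 0.322]
tool_rot: [0.827, -0.562, 0.01, -0.016]
ft_force: [-0.5, -0.2, -0.8]
grip_width: -0.0003
grasp_force: 0.0
```

```bash
cat >> h.py <<'E'
import pickle,sys
x0,y0,t0=np.load('pose.npy');Rh=np.array([[np.cos(t0),-np.sin(t0)],[np.sin(t0),np.cos(t0)]])
def hl(p): return np.r_[Rh.T@(np.array(p)[:2]-[x0,y0]),p[2]]*1e3
def hw(p): p=np.array(p,float)/1e3;return np.r_[Rh@p[:2]+[x0,y0],p[2]]
def plan(goal,ang=None):
    "goal in holder mm -> jog units"
    o=bot.get_obs();Rt=R.from_quat(o['tool_rot']).as_matrix()
    a=np.degrees(np.arctan2(Rt[1,0],Rt[0,0]))
    print('TCP holder',hl(o['eef_pos']).round(1),'jog',(Rt.T@(hw(goal)-o['eef_pos'])/.3).round(4),'yaw',round((a-(np.degrees(t0)-90))/45,4),'F',o['ft_force'].round(2),'t',o['clock'])
E
python3 - <<'E'
from h import *
plan([0,90,110])
w=cam('wrist');pickle.dump(w,open('w1.pkl','wb'))
save(w['image'],'w1.png')
E
```

```text
TCP holder [-432.4 -143.1  322. ] jog [-0.5496 -1.5142  0.7654] yaw 0.1931 F [-0.45 -0.19 -0.78] t 2.45
```

View pics/w1.png

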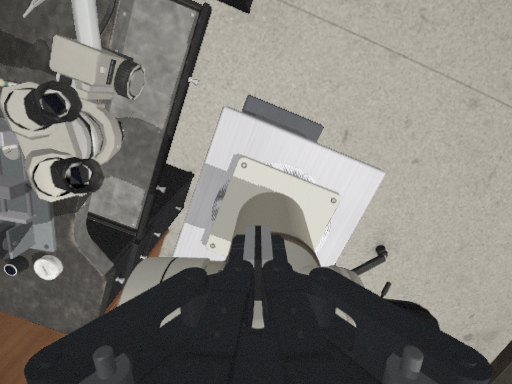

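The wrist view shows the tool over the cart and robot base, with the holder far left at (30,210). The arm went the wrong way, so I'll check the joints before moving again.

```bash
python3 - <<'E'
from h import *
o=bot.get_obs();print({k:np.round(v,3) for k,v in o.items()})
E
```

```text
{'clock': np.float64(2.5), 'joint_pos': array([-1.194, -0.53 , -0.399,  1.706,  0.038,  3.141]), 'joint_vel': array([0.015, 0.045, 0.067, 0.009, 0.007, 0.001]), 'tau': array([-0.146,  2.637, 29.874, -1.405,  0.135, -0.   ]), 'eef_pos': array([ 0.061, -0.122,  0.321]), 'tool_rot': array([ 0.827, -0.562,  0.009, -0.017]), 'ft_force': array([-1.209,  2.919, -2.334]), 'ft_torque': array([0.205, 0.154, 0.033]), 'grasp_force': np.float64(0.0), 'grip_width': np.float64(-0.0)}
```

Call:
jog_arm:
  deltas:
    - {"fingers":0,"delta_pos":[0.05,-0.11,-0.05],"yaw":-0.18}
    - {"fingers":0,"delta_pos":[0.1,-0.22,-0.1],"yaw":-0.36}

```text
clock: 2.7
eef_pos: [0.1248, -0.1364, 0.3559]
tool_rot: [0.899, -0.436, 0.015, -0.018]
ft_force: [0.1, -0.9, 0.5]
grip_width: -0.0003
grasp_force: 0.0
```

```bash
python3 - <<'E'
from h import *
o=bot.get_obs();print({k:np.round(v,3) for k,v in o.items()})
plan([0,90,200])
E
```

```text
{'clock': np.float64(2.7), 'joint_pos': array([-0.905, -0.429, -0.267,  1.722,  0.046,  3.141]), 'joint_vel': array([1.482, 0.567, 0.693, 0.055, 0.013, 0.   ]), 'tau': array([-6.118, -7.635, 22.806,  0.349,  0.37 ,  0.   ]), 'eef_pos': array([ 0.125, -0.136,  0.356]), 'tool_rot': array([ 0.899, -0.436,  0.015, -0.018]), 'ft_force': array([ 0.142, -0.927,  0.482]), 'ft_torque': array([-0.119,  0.062,  0.016]), 'grasp_force': np.float64(0.0), 'grip_width': np.float64(-0.0)}
TCP holder [-373.4 -168.9  355.9] jog [-0.2538 -1.469   0.5844] yaw 0.5626 F [ 0.14 -0.93  0.48] t 2.7
```

Call:
jog_arm:
  deltas:
    - {"fingers":0,"delta_pos":[0.37,-0.47,-0.15],"yaw":-1}
    - {"fingers":0,"delta_pos":[0.37,-0.47,-0.15],"yaw":-1}
    - {"fingers":0,"delta_pos":[0.37,-0.47,-0.15],"yaw":-1}
    - {"fingers":0,"delta_pos":[0.37,-0.47,-0.15],"yaw":-1}
    - {"fingers":0,"delta_pos":[0.37,-0.47,-0.15],"yaw":-1}
    - {"fingers":0,"delta_pos":[0.37,-0.47,-0.15],"yaw":-1}

```text
clock: 3.3
eef_pos: [0.304, -0.1369, 0.4075]
tool_rot: [0.998, -0.056, 0.02, -0.012]
ft_force: [-0.4, -0.2, -0.3]
grip_width: -0.0004
grasp_force: 0.0
```

```bash
python3 - <<'E'
from h import *
o=bot.get_obs();print({k:np.round(v,3) for k,v in o.items() if k in('joint_pos','eef_pos','tool_rot')})
plan([0,90,200])
E
```

```text
{'joint_pos': array([-0.457, -0.123,  0.067,  1.734,  0.037,  2.797]), 'eef_pos': array([ 0.304, -0.137,  0.408]), 'tool_rot': array([ 0.998, -0.056,  0.02 , -0.012])}
TCP holder [-198.9 -209.4  407.5] jog [ 0.2682 -1.1428  0.7323] yaw 1.57 F [-0.37 -0.18 -0.27] t 3.3
```

Call:
jog_arm:
  deltas:
    - {"fingers":0,"delta_pos":[0,0,0],"yaw":-1}
    - {"fingers":0,"delta_pos":[0,0,0],"yaw":-1}
    - {"fingers":0,"delta_pos":[0.1,-0.4,0],"yaw":-1}
    - {"fingers":0,"delta_pos":[0.1,-0.4,0],"yaw":-1}
    - {"fingers":0,"delta_pos":[0.2,-0.8,0],"yaw":-1}
    - {"fingers":0,"delta_pos":[0.2,-0.8,0],"yaw":-1}

```text
clock: 3.9
eef_pos: [0.3739, 0.0517, 0.415]
tool_rot: [0.944, 0.329, 0.024, -0.003]
ft_force: [2.1, -0.8, 0.1]
grip_width: -0.0002
grasp_force: 0.0
```

Call:
jog_arm:
  deltas:
    - {"fingers":0,"delta_pos":[0,0,0],"yaw":-1}
    - {"fingers":0,"delta_pos":[0,0,0],"yaw":-1}
    - {"fingers":0,"delta_pos":[0,0,0],"yaw":-1}
    - {"fingers":0,"delta_pos":[0,0,0],"yaw":-1}
    - {"fingers":0,"delta_pos":[0,0,0],"yaw":-1}
    - {"fingers":0,"delta_pos":[0,0,0],"yaw":-1}

```text
clock: 4.5
eef_pos: [0.3735, 0.0501, 0.4147]
tool_rot: [0.746, 0.666, 0.023, 0.006]
ft_force: [0.6, 0.2, -0.0]
grip_width: -0.0002
grasp_force: 0.0
```

Call:
jog_arm:
  deltas:
    - {"fingers":0,"delta_pos":[0,0,0],"yaw":-1}
    - {"fingers":0,"delta_pos":[0,0,0],"yaw":-1}
    - {"fingers":0,"delta_pos":[0,0,0],"yaw":-1}
    - {"fingers":0,"delta_pos":[0,0,0],"yaw":-1}
    - {"fingers":0,"delta_pos":[0,0,0],"yaw":-1}
    - {"fingers":0,"delta_pos":[0,0,0],"yaw":-1}

```text
clock: 5.1
eef_pos: [0.3735, 0.05, 0.4147]
tool_rot: [0.435, 0.9, 0.018, 0.014]
ft_force: [0.8, 0.4, 0.5]
grip_width: 0.0
grasp_force: 0.0
```

Call:
jog_arm:
  deltas:
    - {"fingers":0,"delta_pos":[0,0,0],"yaw":-1}
    - {"fingers":0,"delta_pos":[0,0,0],"yaw":-1}
    - {"fingers":0,"delta_pos":[0,0,0],"yaw":-1}
    - {"fingers":0,"delta_pos":[0,0,0],"yaw":-1}
    - {"fingers":0,"delta_pos":[0,0,0],"yaw":-1}
    - {"fingers":0,"delta_pos":[0,0,0],"yaw":-1}

```text
clock: 5.7
eef_pos: [0.3735, 0.05, 0.4147]
tool_rot: [0.057, 0.998, 0.012, 0.02]
ft_force: [1.5, 0.3, 0.1]
grip_width: -0.0004
grasp_force: 0.0
```

```bash
python3 - <<'E'
from h import *
o=bot.get_obs();print({k:np.round(v,3) for k,v in o.items() if k in('joint_pos','eef_pos','tool_rot')})
plan([0,90,200])
E
```

```text
{'joint_pos': array([ 0.121, -0.047,  0.154,  1.727,  0.015,  0.235]), 'eef_pos': array([0.374, 0.05 , 0.415]), 'tool_rot': array([0.057, 0.998, 0.012, 0.02 ])}
TCP holder [-89.4 -42.7 414.7] jog [-0.105   0.498   0.7332] yaw 5.567 F [1.46 0.29 0.08] t 5.7
```

Call:
jog_arm:
  deltas:
    - {"fingers":0,"delta_pos":[-0.105,0.498,0.2],"yaw":-0.433}
    - {"fingers":0,"delta_pos":[-0.105,0.498,0.2],"yaw":-0.433}
    - {"fingers":0,"delta_pos":[-0.105,0.498,0.2],"yaw":-0.433}
    - {"fingers":0,"delta_pos":[-0.105,0.498,0.73],"yaw":-0.433}
    - {"fingers":0,"delta_pos":[-0.105,0.498,0.73],"yaw":-0.433}
    - {"fingers":0,"delta_pos":[-0.105,0.498,0.73],"yaw":-0.433}
    - {"fingers":0,"delta_pos":[-0.105,0.498,0.73],"yaw":-0.433}
    - {"fingers":0,"delta_pos":[-0.105,0.498,0.73],"yaw":-0.433}

```text
clock: 6.5
eef_pos: [0.4291, 0.1985, 0.1975]
tool_rot: [-0.111, 0.994, 0.007, 0.019]
ft_force: [-0.1, 0.1, 0.1]
grip_width: -0.0003
grasp_force: 0.0
```

```bash
python3 - <<'E'
from h import *
plan([0,94,100])
w=cam('wrist');pickle.dump(w,open('w2.pkl','wb'))
save(cv2.resize(w['image'],(800,600),interpolation=cv2.INTER_CUBIC),'w2.png')
print(proj(w,[hw([0,85,85]),hw([-10,85,85]),hw([-36,-14,32]),hw([-48,-32,32]),hw([-55,125,12])]))
E
```

```text
TCP holder [ -2.   89.6 197.5] jog [0.006  0.0118 0.3253] yaw -2.0032 F [-0.09  0.12  0.07] t 6.5
[[251.97866293 178.89791091]
 [251.8816466  168.92755548]
 [162.20849109 133.07777634]
 [144.44708443 122.14069012]
 [287.02790877 113.03719619]]
```

View pics/w2.png

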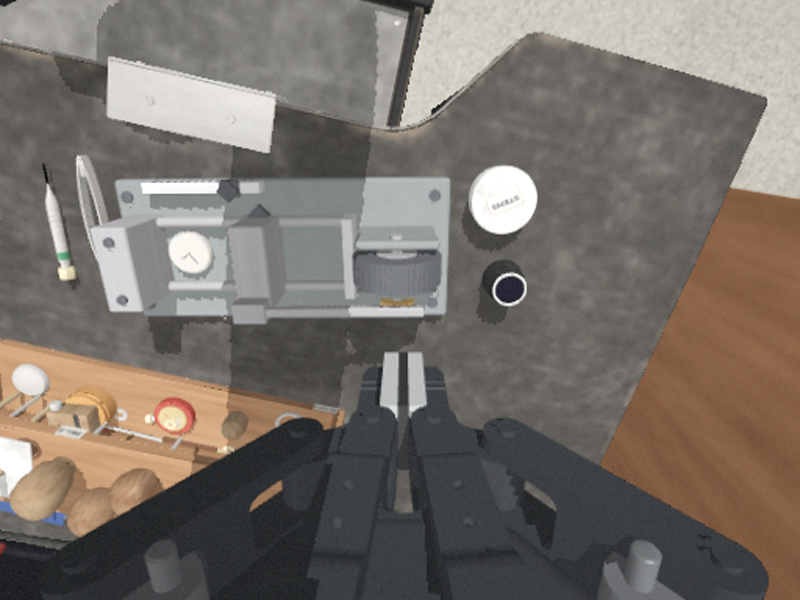

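The wrist view is well aligned. The jaw pointer tip is at (259,206), the mark at about (230,198) and the wheel at (397,270). The shut fingers are about 14 mm thick in the rolling direction. Next I'll descend close above the wheel.

Call:
jog_arm:
  deltas:
    - {"fingers":0,"delta_pos":[0.006,0.015,0.16],"yaw":0}
    - {"fingers":0,"delta_pos":[0.006,0.015,0.3],"yaw":0}
    - {"fingers":0,"delta_pos":[0.006,0.015,0.345],"yaw":0}
    - {"fingers":0,"delta_pos":[0.006,0.015,0.345],"yaw":0}
    - {"fingers":0,"delta_pos":[0.006,0.015,0.345],"yaw":0}

```text
clock: 7.05
eef_pos: [0.4345, 0.2058, 0.0996]
tool_rot: [-0.111, 0.994, 0.008, 0.024]
ft_force: [0.2, 0.0, 0.9]
grip_width: -0.0003
grasp_force: 0.0
```

```bash
python3 - <<'E'
from h import *
plan([0,95,85]);plan([0,73,85])
w=cam('wrist');pickle.dump(w,open('w3.pkl','wb'))
p,m=proj(w,[hw([-36,-14,32]),hw([-48,-32,32])]);print(p,m)
u,v=((p+m)/2).astype(int);u-=0
print(u,v)
I=w['image'][max(v-35,0):v+40,u-50:u+50];save(cv2.resize(I,None,fx=8,fy=8,interpolation=cv2.INTER_CUBIC),'w3.png');print(u-50,max(v-35,0))
E
```

```text
TCP holder [ 4.9 95.5 99.6] jog [ 0.0188 -0.0022  0.0479] yaw -2.0046 F [0.21 0.01 0.89] t 7.05
TCP holder [ 4.9 95.5 99.6] jog [ 0.0185 -0.0755  0.047 ] yaw -2.0046 F [0.21 0.01 0.89] t 7.05
[112.14707413 144.32963112] [ 85.32943286 128.67465687]
98 136
48 101
```

View pics/w3.png

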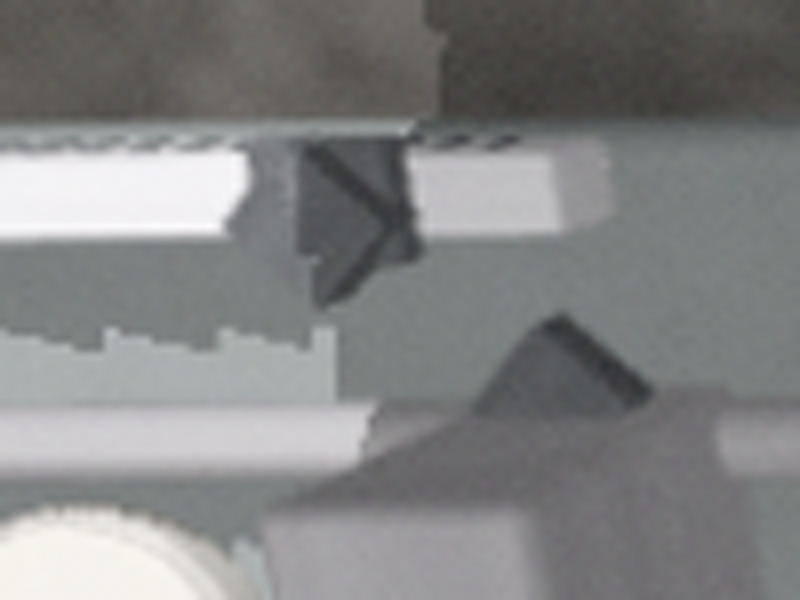

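Crop w3 (8x) shows the pointer tip at (548,320) and the mark tip at (320,300), the block spanning x 240 to 415.

```bash
python3 - <<'E'
from h import *
w=pickle.load(open('w3.pkl','rb'))
f=lambda u,v:hl(pos(w,(u+.5)/8-.5+48,(v+.5)/8-.5+101,z=.032))
p,m=f(548,320),f(320,300);print(p,m,p-m)
E
```

```text
[-38.84263056 -10.49509698  32.        ] [-40.9683817 -31.8149593  32.       ] [ 2.12575113 21.31986231  0.        ]
```

Call:
jog_arm:
  deltas:
    - {"fingers":0,"delta_pos":[0.019,-0.001,0.03],"yaw":0}
    - {"fingers":0,"delta_pos":[0.019,-0.001,0.04],"yaw":0}
    - {"fingers":0,"delta_pos":[0.019,-0.001,0.043],"yaw":0}
    - {"fingers":0,"delta_pos":[0.019,-0.001,0.043],"yaw":0}

```text
clock: 7.5
eef_pos: [0.4275, 0.2037, 0.0849]
tool_rot: [-0.111, 0.994, 0.008, 0.022]
ft_force: [-2.0, -0.4, 2.9]
grip_width: 0.0001
grasp_force: 1.5
```

```bash
python3 - <<'E'
from h import *
plan([0,95,85]);plan([0,73,85])
E
```

```text
TCP holder [-2.4 95.  84.9] jog [-0.008   0.0001 -0.0001] yaw -2.0043 F [-2.01 -0.4   2.85] t 7.5
TCP holder [-2.4 95.  84.9] jog [-0.0083 -0.0733 -0.0009] yaw -2.0043 F [-2.01 -0.4   2.85] t 7.5
```

Call:
jog_arm:
  deltas:
    - {"fingers":0,"delta_pos":[0,0,0.003],"yaw":0}
    - {"fingers":0,"delta_pos":[0,-0.01,0.003],"yaw":0}
    - {"fingers":0,"delta_pos":[0,-0.02,0.003],"yaw":0}
    - {"fingers":0,"delta_pos":[0,-0.03,0.003],"yaw":0}
    - {"fingers":0,"delta_pos":[0,-0.04,0.003],"yaw":0}

```text
clock: 8.0
eef_pos: [0.4302, 0.1927, 0.0848]
tool_rot: [-0.111, 0.994, 0.009, 0.022]
ft_force: [-4.9, 0.2, 10.2]
grip_width: -0.0002
grasp_force: 5.3
```

```bash
cat > m.py <<'E'
from h import *
def tipcrop(n,c=(-36,-25,32)):
    w=cam('wrist');pickle.dump(w,open(n+'.pkl','wb'));u,v=proj(w,[hw(c)])[0].astype(int)
    u=max(u,50);v=max(v,38)
    save(cv2.resize(w['image'][v-37:v+38,u-50:u+50],None,fx=8,fy=8,interpolation=cv2.INTER_CUBIC),n+'.png');print('off',u-50,v-37)
def jawy():
    "sliding jaw top edge position from the top camera: median y of jaw upper faces"
    c=cam('top');P=[]
    u0,v0=proj(c,[hw([0,-15,62])])[0].astype(int)
    for v in range(v0-25,v0+25):
        for u in range(u0-30,u0+30):
            q=hl(pos(c,u,v))
            if 55<q[2]<72 and abs(q[0])<18 and -60<q[1]<30:P.append(q[1])
    print('jaw y',np.mean(P),len(P))
E
python3 - <<'E'
from m import *
plan([0,73,85]);jawy()
b=pickle.load(open('c0.pkl','rb'))[1]
import m;m.cam=lambda n:b
jawy()
E
```

```text
TCP holder [-2.2 83.7 84.8] jog [-0.0074 -0.0356 -0.0009] yaw -2.0036 F [-4.93  0.19 10.25] t 8.0
jaw y -25.42060925304293 41
jaw y -12.200046757878097 155
```

Call:
jog_arm:
  deltas:
    - {"fingers":0,"delta_pos":[0,-0.01,-0.001],"yaw":0}
    - {"fingers":0,"delta_pos":[0,-0.02,-0.001],"yaw":0}
    - {"fingers":0,"delta_pos":[0,-0.03,-0.001],"yaw":0}
    - {"fingers":0,"delta_pos":[0,-0.035,-0.001],"yaw":0}

```text
clock: 8.45
eef_pos: [0.4333, 0.1819, 0.0839]
tool_rot: [-0.111, 0.994, 0.008, 0.023]
ft_force: [0.4, -0.1, 0.3]
grip_width: -0.0001
grasp_force: 0.3
```

```bash
python3 - <<'E'
from m import *
plan([0,95,95])
tipcrop('pics/w4')
E
```

```text
TCP holder [-1.7 72.4 83.9] jog [-0.007   0.0756 -0.0359] yaw -2.0045 F [ 0.44 -0.05  0.34] t 8.45
off 70 121
```

```bash
cat >> m.py <<'E'
def rect(c,s=10,z=32):
    ys=np.arange(20,-60,-1/s);xs=np.arange(-62,-28,1/s)   # cols: y decreasing, rows: x increasing
    X,Y=np.meshgrid(xs,ys,indexing='ij')
    p=proj(c,np.stack([*(Rh@np.stack([X.ravel(),Y.ravel()])/1e3+np.array([[x0],[y0]])),np.full(X.size,z/1e3)],1)).astype(np.float32)
    return cv2.remap(cv2.cvtColor(c['image'],cv2.COLOR_RGB2GRAY),p[:,0].reshape(X.shape),p[:,1].reshape(X.shape),cv2.INTER_CUBIC)
def track(c,ref,s=10):
    A,B=rect(ref),rect(c);out=[]
    for n,(x,y),w,h in(('ptr',(-37.5,-10.5),50,22),('mark',(-44,-31.8),90,60)):
        r=int((x+62)*s);q=int((20-y)*s)
        T=A[r-h:r+h,q-w:q+w]
        M=cv2.matchTemplate(B[r-h-25:r+h+25],T,cv2.TM_CCOEFF_NORMED);_,v,_,l=cv2.minMaxLoc(M)
        out.append(y-(l[0]+w-q)/s);print(n,'y',out[-1],'dx',(l[1]-25)/s,'score',round(v,2))
    print('gap',out[0]-out[1]);return out
E
python3 - <<'E'
from m import *
a=pickle.load(open('w3.pkl','rb'));b=pickle.load(open('pics/w4.pkl','rb'))
track(a,a);track(b,a)
cv2.imwrite('pics/r.png',np.vstack([rect(a),rect(b)])[:, :800])
E
```

```text
ptr y -10.5 dx 0.0 score 1.0
mark y -31.8 dx 0.0 score 1.0
gap 21.3
ptr y -18.8 dx -0.1 score 0.99
mark y -31.7 dx -0.3 score 0.95
gap 12.899999999999999
```

View pics/r.png

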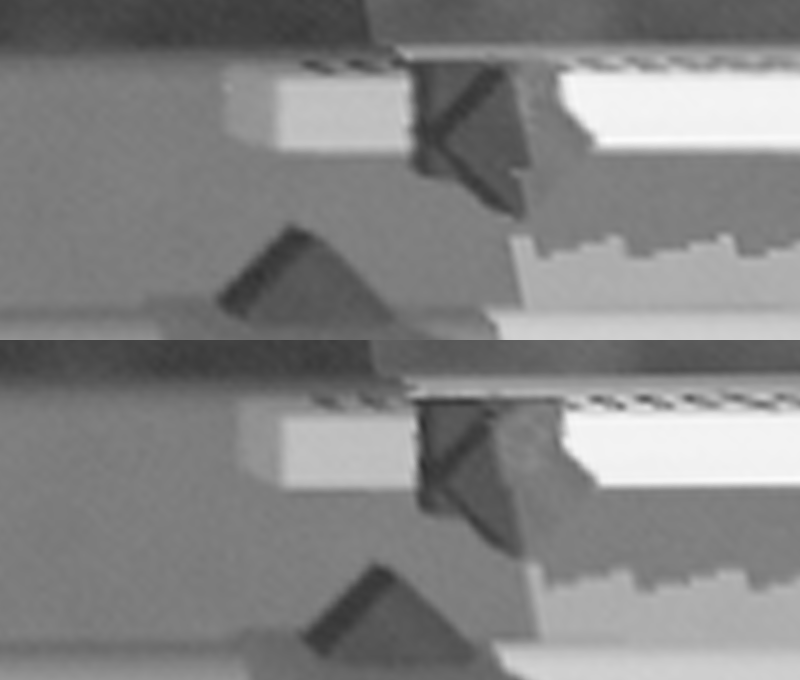

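The rectified views show the pointer closing from 21.3 to about 12.9 mm in one stroke. The mark is partly sunlit, so its tip at (522,212) is uncertain. I'll make a second identical stroke, then look from directly above.

Call:
jog_arm:
  deltas:
    - {"fingers":0,"delta_pos":[0,0,-0.035],"yaw":0}
    - {"fingers":0,"delta_pos":[-0.004,0.075,-0.035],"yaw":0}
    - {"fingers":0,"delta_pos":[-0.004,0.075,-0.035],"yaw":0}
    - {"fingers":0,"delta_pos":[-0.004,0.075,-0.015],"yaw":0}
    - {"fingers":0,"delta_pos":[-0.004,0.075,0],"yaw":0}
    - {"fingers":0,"delta_pos":[-0.004,0.075,0],"yaw":0}
    - {"fingers":0,"delta_pos":[-0.004,0.06,0],"yaw":0}
    - {"fingers":0,"delta_pos":[-0.004,0.048,0],"yaw":0}
    - {"fingers":0,"delta_pos":[-0.004,0.036,0],"yaw":0}
    - {"fingers":0,"delta_pos":[-0.004,0.024,0],"yaw":0}
    - {"fingers":0,"delta_pos":[-0.004,0.012,0],"yaw":0}
    - {"fingers":0,"delta_pos":[-0.004,0,0],"yaw":0}

```text
clock: 9.7
eef_pos: [0.4341, 0.1816, 0.0838]
tool_rot: [-0.111, 0.994, 0.008, 0.022]
ft_force: [-0.2, 0.5, -0.2]
grip_width: 0.0
grasp_force: 0.2
```

```bash
python3 - <<'E'
from m import *
plan([20,-27,112])
a=pickle.load(open('w3.pkl','rb'));track(cam('wrist'),a)
E
```

```text
TCP holder [-1.  72.  83.8] jog [-0.0754 -0.3286 -0.0943] yaw -2.005 F [-0.24  0.5  -0.16] t 9.7
ptr y -27.4 dx -0.1 score 0.99
mark y -31.0 dx -0.9 score 0.93
gap 3.6000000000000014
```

Call:
jog_arm:
  deltas:
    - {"fingers":0,"delta_pos":[0,0,-0.09],"yaw":0}
    - {"fingers":0,"delta_pos":[0,0,-0.095],"yaw":0}
    - {"fingers":0,"delta_pos":[-0.075,-0.328,-0.095],"yaw":0}
    - {"fingers":0,"delta_pos":[-0.075,-0.328,-0.095],"yaw":0}
    - {"fingers":0,"delta_pos":[-0.075,-0.328,-0.095],"yaw":0}
    - {"fingers":0,"delta_pos":[-0.075,-0.328,-0.095],"yaw":0}

```text
clock: 10.35
eef_pos: [0.4762, 0.0891, 0.1112]
tool_rot: [-0.109, 0.994, 0.008, 0.021]
ft_force: [-0.3, 0.3, -0.6]
grip_width: 0.0004
grasp_force: 0.0
```

```bash
python3 - <<'E'
from m import *
plan([0,95,95])
a=pickle.load(open('w3.pkl','rb'));c=cam('wrist');track(c,a)
for i in range(3): c['image']=c['image']  # single frame kept
pickle.dump(c,open('w5.pkl','wb'))
u,v=proj(c,[hw([-40,-30,32])])[0].astype(int);print(u-32,v-24)
I=c['image'][v-24:v+24,u-32:u+32]
I=cv2.resize(I,None,fx=12.5,fy=12.5,interpolation=cv2.INTER_CUBIC).astype(float)
I=np.clip((I/255)**.7*255*1.1,0,255).astype(np.uint8)
save(I,'w5.png');print(I.shape)
E
```

```text
TCP holder [ 19.4 -27.6 111.2] jog [0.0698 0.4076 0.0555] yaw -2.0087 F [-0.29  0.27 -0.64] t 10.35
ptr y -29.6 dx 0.4 score 0.88
mark y -33.1 dx 0.6 score 0.63
gap 3.5
221 92
(600, 800, 3)
```

View pics/w5.png

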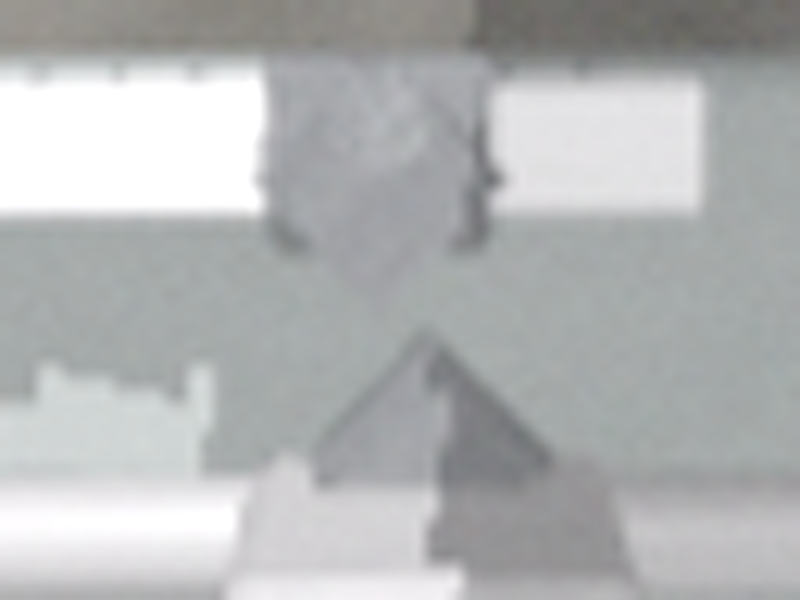

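The overhead crop shows the mark tip at (376,298), its block spanning x 268 to 490, and the pointer tip at (427,330).

```bash
python3 - <<'E'
from m import *
w=pickle.load(open('w5.pkl','rb'))
f=lambda u,v:hl(pos(w,(u+.5)/12.5-.5+221,(v+.5)/12.5-.5+92,z=.032))
for q in[(427,330),(376,298),(379,298),(372,298),(268,200),(490,200),(315,480),(553,470)]:print(q,f(*q).round(2))
# contrast profile of mark wedge: column centroids per row, rect image
E
```

```text
(427, 330) [-39.23 -28.74  32.  ]
(376, 298) [-41.2  -31.87  32.  ]
(379, 298) [-41.2  -31.69  32.  ]
(372, 298) [-41.2  -32.12  32.  ]
(268, 200) [-47.12 -38.4   32.  ]
(490, 200) [-47.01 -24.8   32.  ]
(315, 480) [-30.05 -35.88  32.  ]
(553, 470) [-30.55 -20.91  32.  ]
```

Call:
jog_arm:
  deltas:
    - {"fingers":0,"delta_pos":[0.07,0.385,0],"yaw":0}
    - {"fingers":0,"delta_pos":[0.07,0.385,0],"yaw":0}
    - {"fingers":0,"delta_pos":[0.07,0.385,0],"yaw":0}
    - {"fingers":0,"delta_pos":[0.07,0.385,0.06],"yaw":0}
    - {"fingers":0,"delta_pos":[0.07,0.385,0.06],"yaw":0}
    - {"fingers":0,"delta_pos":[0.07,0.385,0.06],"yaw":0}

```text
clock: 11.0
eef_pos: [0.4299, 0.1994, 0.094]
tool_rot: [-0.112, 0.993, 0.008, 0.021]
ft_force: [0.1, -0.5, 0.5]
grip_width: 0.0002
grasp_force: 0.0
```

```bash
python3 - <<'E'
from m import *
plan([0,88,85.5]);plan([0,81,85])
E
```

```text
TCP holder [-1.  90.3 94. ] jog [-0.0022 -0.0078  0.0284] yaw -2.0019 F [ 0.08 -0.45  0.49] t 11.0
TCP holder [-1.  90.3 94. ] jog [-0.0022 -0.0312  0.0299] yaw -2.0019 F [ 0.08 -0.45  0.49] t 11.0
```

Call:
jog_arm:
  deltas:
    - {"fingers":0,"delta_pos":[-0.002,-0.005,0.02],"yaw":0}
    - {"fingers":0,"delta_pos":[-0.002,-0.005,0.031],"yaw":0}
    - {"fingers":0,"delta_pos":[-0.002,-0.005,0.031],"yaw":0}

```text
clock: 11.3
eef_pos: [0.4328, 0.1975, 0.0852]
tool_rot: [-0.11, 0.994, 0.008, 0.022]
ft_force: [-0.4, 0.4, -0.5]
grip_width: 0.0002
grasp_force: 0.0
```

Call:
jog_arm:
  deltas:
    - {"fingers":0,"delta_pos":[0,-0.008,0.0005],"yaw":0}
    - {"fingers":0,"delta_pos":[0,-0.016,0.0005],"yaw":0}
    - {"fingers":0,"delta_pos":[0,-0.0235,0.0005],"yaw":0}
    - {"fingers":0,"delta_pos":[0,-0.0235,0.0005],"yaw":0}

```text
clock: 11.7
eef_pos: [0.4342, 0.1904, 0.0851]
tool_rot: [-0.11, 0.994, 0.008, 0.022]
ft_force: [-0.7, -0.0, 1.4]
grip_width: 0.0006
grasp_force: 0.3
```

```bash
python3 - <<'E'
from m import *
plan([0,81,95])
a=pickle.load(open('w3.pkl','rb'));track(cam('wrist'),a)
E
```

```text
TCP holder [ 1.2 80.6 85.1] jog [ 0.0024  0.0018 -0.0333] yaw -2.0053 F [-0.67 -0.    1.4 ] t 11.7
ptr y -27.4 dx -0.2 score 0.96
mark y -31.1 dx -0.8 score 0.94
gap 3.700000000000003
```

Call:
jog_arm:
  deltas:
    - {"fingers":0,"delta_pos":[0,0.0,-0.01],"yaw":0}
    - {"fingers":0,"delta_pos":[0,0.024,-0.01],"yaw":0}
    - {"fingers":0,"delta_pos":[0,0.024,0.0],"yaw":0}
    - {"fingers":0,"delta_pos":[0,0.024,0.0025],"yaw":0}
    - {"fingers":0,"delta_pos":[0,0.024,0.0025],"yaw":0}

```text
clock: 12.25
eef_pos: [0.4328, 0.1988, 0.085]
tool_rot: [-0.111, 0.993, 0.009, 0.023]
ft_force: [-0.8, 0.1, 5.2]
grip_width: -0.0003
grasp_force: 2.5
```

Call:
jog_arm:
  deltas:
    - {"fingers":0,"delta_pos":[0,-0.008,0],"yaw":0}
    - {"fingers":0,"delta_pos":[0,-0.016,0],"yaw":0}
    - {"fingers":0,"delta_pos":[0,-0.023,0],"yaw":0}
    - {"fingers":0,"delta_pos":[0,-0.023,0],"yaw":0}

```text
clock: 12.65
eef_pos: [0.4345, 0.1916, 0.0848]
tool_rot: [-0.111, 0.994, 0.008, 0.023]
ft_force: [-1.3, 0.3, 5.4]
grip_width: 0.0004
grasp_force: 2.7
```

```bash
python3 - <<'E'
from m import *
plan([0,81,95])
a=pickle.load(open('w3.pkl','rb'));track(cam('wrist'),a)
E
```

```text
TCP holder [ 1.7 81.7 84.8] jog [ 0.004  -0.0019 -0.0341] yaw -2.004 F [-1.33  0.29  5.38] t 12.65
ptr y -30.2 dx -0.2 score 0.93
mark y -31.400000000000002 dx -0.6 score 0.93
gap 1.2000000000000028
```

Call:
jog_arm:
  deltas:
    - {"fingers":0,"delta_pos":[0,0,-0.09],"yaw":0}
    - {"fingers":0,"delta_pos":[0,0,-0.092],"yaw":0}
    - {"fingers":0,"delta_pos":[-0.066,-0.361,-0.092],"yaw":0}
    - {"fingers":0,"delta_pos":[-0.066,-0.361,-0.092],"yaw":0}
    - {"fingers":0,"delta_pos":[-0.066,-0.361,-0.092],"yaw":0}
    - {"fingers":0,"delta_pos":[-0.066,-0.361,-0.092],"yaw":0}
    - {"fingers":0,"delta_pos":[-0.066,-0.361,-0.092],"yaw":0}

```text
clock: 13.4
eef_pos: [0.4753, 0.0897, 0.1109]
tool_rot: [-0.111, 0.994, 0.008, 0.021]
ft_force: [-0.2, 0.4, -0.7]
grip_width: 0.0001
grasp_force: 0.0
```

```bash
python3 - <<'E'
from m import *
plan([0,86,95])
fr=[cam('wrist') for _ in range(6)];c=fr[0];c['image']=np.mean([f['image'] for f in fr],0).round().astype(np.uint8)
pickle.dump(c,open('w6.pkl','wb'))
u,v=proj(c,[hw([-40,-30,32])])[0].astype(int);print(u-20,v-15)
I=c['image'][v-15:v+15,u-20:u+20]
I=cv2.resize(I,None,fx=20,fy=20,interpolation=cv2.INTER_CUBIC).astype(float)
I=np.clip((I-90)*2.2,0,255).astype(np.uint8)
save(I,'w6.png')
b=pickle.load(open('w5.pkl','rb'))
A,B=rect(b),rect(c)
for n,(x,y),w,h in(('ptr',(-37,-28.7),55,22),('mark',(-46,-31.7),90,55)):
    r=int((x+62)*10);q=int((20-y)*10);T=A[r-h:r+h,q-w:q+w]
    M=cv2.matchTemplate(B[r-h-25:r+h+25],T,cv2.TM_CCOEFF_NORMED);_,s,_,l=cv2.minMaxLoc(M);print(n,'shift y',-(l[0]+w-q)/10,'dx',(l[1]-25)/10,round(s,3))
E
```

```text
TCP holder [ 18.8 -26.8 110.9] jog [0.0662 0.3751 0.0545] yaw -2.0045 F [-0.22  0.37 -0.66] t 13.4
232 102
ptr shift y -3.2 dx -0.8 0.826
mark shift y -0.4 dx -0.2 0.989
```

View pics/w6.png

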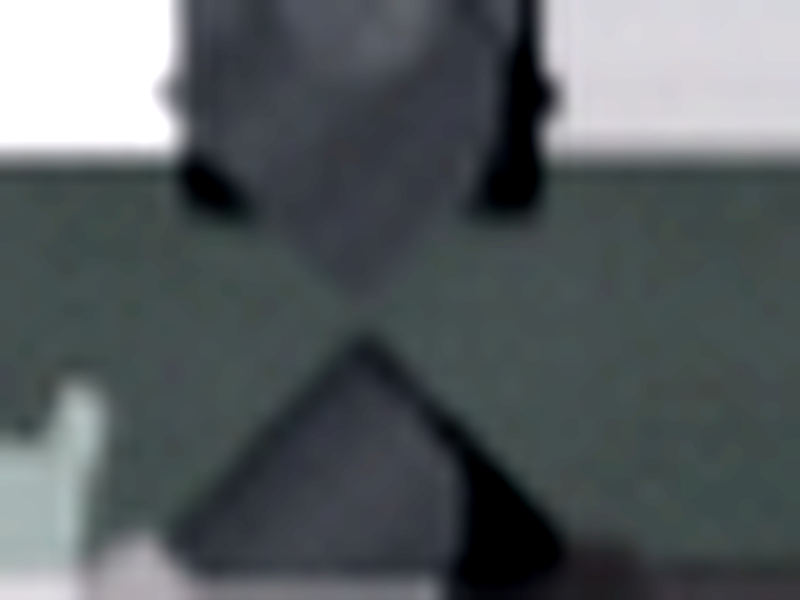

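The overhead crop shows the mark tip at about (357,296) and the pointer tip at about (362,338). That is 0.25 px apart, or about 0.2 mm, so they are tip to tip. I'll lift clear and hand in.

Call:
jog_arm:
  deltas:
    - {"fingers":0,"delta_pos":[0,0,-0.1],"yaw":0}
    - {"fingers":0,"delta_pos":[0,0,-0.2],"yaw":0}
    - {"fingers":0,"delta_pos":[0,0,-0.3],"yaw":0}
    - {"fingers":0,"delta_pos":[0,0,-0.3],"yaw":0}
    - {"fingers":0,"delta_pos":[0,0,-0.3],"yaw":0}

```text
clock: 14.2
eef_pos: [0.4726, 0.088, 0.2021]
tool_rot: [-0.111, 0.993, 0.008, 0.023]
ft_force: [-0.4, -0.2, 0.2]
grip_width: 0.0003
grasp_force: 0.0
```

```bash
python3 -c "
from workcell import bot
print(bot.get_obs()['eef_pos'],bot.job_done())"
```

```text
the job is handed in; nothing more can be done
[0.47256167 0.08803358 0.20206579] None
```

The job is handed in at about 14 s with no verdict returned: the jaw pointer stood tip to tip with the gauge mark (about 0.2 mm off in the last close-up), only the wheel was touched (about 10 N at most in the readings), and the hand is clear.

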